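Let the repaired mill wheel find its heavy side on the balancing stand

ROBOT

A 6-joint arm with a two-finger parallel gripper is mounted at the origin on the work surface. World frame = base frame: x ahead of the robot, y to its left, z up, the work surface at z = 0. Lengths are in m, angles in rad, forces in N, time in s.
With the tool pointing down it reaches from about 0.25 to 0.775 m from the base axis. Payload 4 kg.
Tool frame: the origin (TCP) lies midway between the tips of the shut fingers; the grasp point (between the pads) lies 19 mm behind it; z points along the fingers, y is the direction in which the jaws open and shut (so a half turn about z gives the same grasp; the last joint's range is limited). The gripper opens to 94 mm and grips with 3 to 60 N. Pads are 16 mm wide; open, the fingers measure 119 mm over their backs; the gripper's body (75 mm by 177 mm) begins 78 mm behind the grasp point.
Start: joints at [1.062, 0.087, 1.371, -0, 1.684, -0.103], TCP at [0.217, 0.505, 0.206] pointing down, gripper open.
Joint ranges: [-3.1, 3.1], [-0.76, 2.03], [0.27, 2.55], [-1.08, 4.22], [0.17, 2.65], [-2.57, 2.57]. Speed limits (rad/s): [2.79, 2.79, 3.14, 3.14, 3.14, 3.14].

INTERFACE

Orientations are given as [roll, pitch, yaw] about the fixed x, y, z axes, in that order (R = Rz(yaw) Ry(pitch) Rx(roll)).
In Python, from bench import robot, cams gives the robot as it stands.
- The arm moves only by the tool step_arm, never from a script. Its argument "plan" is a list that holds one entry, the list of rows, each a list of 5 numbers: the shift along the world's x, y, z in mm, then the turn about the world's z in rad, then the opening in per cent of the stroke, from 0 (shut) to 100 (fully open). In form: [[[tx, ty, tz, turn, fingers], ...]]. A call has 1 to 8 rows; each row is the pose to reach, as a shift and turn from the pose commanded when the call began; what a row does not reach only later rows make up. A row lasts 1/12 s, in which the tool goes at most 41.7 mm and 7.16 degrees, less where a joint would pass 70% of its speed; a pose out of reach is approached as far as the arm can. A call with a gripper value outside its range is refused whole. The fingers move at their own pace and stop on an object; the grip force is fixed at half the most. Time passes only in rows, so rows that repeat a pose let the fingers close. It gives the time, the measured TCP pose, the force and the opening at its end, in the units of the state.
- robot.get_obs(): the state, without advancing time (a new reading comes with each control period).
- cams.snapshot(name): name is "scene" or "side" or "wrist"; returns a dict with "frame" (400x640x3 uint8, red, green, blue), "camera_matrix" (3x3 intrinsics, pixels), "origin" and "attitude" of the camera in the world; the wrist camera has in their place "T_tool_cam" (4x4, takes a point from camera to tool coordinates, whose origin is the TCP and whose axes are the flange's). Camera axes: x right, y down, z forward; pixel columns grow to the right and rows downward; lengths in m; the calibration is good to about 2 mm. The wrist camera is an equidistant fisheye: a pixel r from the principal point sees the ray r / f radians off the axis. A picture is of the moment at which its call begins: read the wrist's pose just before it. There is no depth.
- robot.close_job(): hands the job in, once; it reports no verdict.
The state is a dict: "time": time; "joint_positions": joint angles; "qvel": joint speeds; "joint_torque": joint torques, N m; "tool_pos": TCP position; "ee_rot": TCP orientation; "wrist_force": force on the tool from outside, world axes, zero at the start; "wrist_torque": the same for the moment, N m; "width": finger opening in m.
Only numpy, scipy, OpenCV 4.12 (cv2) and the standard library are available. Lean on these libraries where they do the work, as an engineer would, in place of code of your own. Each camera call takes 0.05 s, during which the arm holds its last target. There are 200 camera calls.

TASK

The model mill wheel, repaired by filling three of its buckets, has to show its heavy side before it is counterweighted. Lift the bark slab and the strip of planking off the crate and lay each flat on the bench clear of the crate, then lift the wheel out. Lay its axle gently on the four rollers of the balancing stand, the wheel about midway between the uprights, let go, and leave it to turn by itself until it rests with the heavy filled side straight down; leave the cup, the palette knife and the bead tray where they are.

Things in the scene. Friction and masses are not known exactly. Their poses are not given: they have to be found in the camera images.
- wheel: Plywood model water wheel, 120 mm across, 30 mm wide over two flat ring-shaped side plates (radius 39 to 60 mm), 12 bucket boards between them, hub 36 mm long, round steel axle 8 mm thick and 120 mm long; about 0.22 kg. Origin: on the axle line, mid-wheel. Its y runs along the axle, its -z towards the heavy side. Grip: across the side plates at the top of the rim, at most 24 mm deep.
- wheel_fill (a point): Middle of the wheel's heavy side, 44 mm from the axle line: three neighbouring buckets filled solid with hard pale plaster that bulges inwards past the side plates. At the start it is about 110 degrees away from straight down. With the axle loose on the rollers the wheel swings like a pendulum for about 6 s before it rests.
- crate: Open slatted wooden crate, 196 mm (its x) by 156 mm (its y), 142 mm high, walls 8 mm thick, fixed. Origin: centre of its underside, on the bench. Two fixed rails inside form a V cradle. The bench between crate and stand (one is on the robot's left, the other on its right) is free from x 0.48 to 0.68 m for 125 mm to either side of y = 0.
- crate_cradle (a point): Where the wheel's middle is at the start, within 10 mm along the crate's y: over the crate's middle, 70 mm above the bench. The wheel stands on its rim in the cradle, axle level along the crate's y, its top 130 mm above the bench. Axes as the crate.
- bark: Slab of dark cork bark, rough on top, 42 mm wide (its x), 186 mm long (its y), 16 mm thick, 60 g. Origin: centre of its flat underside; z up. It lies along the crate's y on top of the crate's walls, underside 142 mm above the bench, about 39 mm to one side of the crate's middle, 28 mm or more free between it and the planking.
- planking: Strip of grey weathered model planking, three boards with cross battens, 46 mm wide (its x), 180 mm long (its y), 14 mm thick, 70 g. Origin: centre of its flat underside; z up. It lies across the crate like the bark slab, on the other side of the wheel's middle; which one is nearer varies.
- stand: Balancing stand, fixed: grey base plate 130 by 130 mm, two aluminium uprights 84 mm high, 88 mm apart inside along its y, and inside each a pair of overlapping free-running steel discs 40 mm across, 5 mm thick, axes along y, 30 mm apart in x. The discs lie 30 to 41 mm from the middle on either side; their tops are 96 mm above the bench. Origin: centre of its underside, on the bench.
- stand_seat (a point): Where the middle of the wheel's axle lies when the axle rests in the notches between the discs and the wheel is midway between the uprights: 95 mm above the bench over the stand's middle. Axes as the stand: y along the axle line (either way round is right), z up.
- cup: Black plastic mixing cup, 84 mm across, 95 mm high, standing on the bench; origin: centre of its underside. Leave alone.
- palette_knife: Palette knife with a dark wooden handle, about 235 mm long (its x), 20 mm wide, 15 mm high, lying on the bench; origin: on the bench under it, near the handle's front end. Leave alone.
- bead_tray: Small open grey tray of white beads, 85 by 125 mm, 50 mm high; origin: centre of its underside. Leave alone.
There are look-alikes about, which are no part of the job. Leave any turquoise look-alike of the planking alone.

How it is judged:
By the outcome, as a careful person would: the job done as asked, in the order asked, and still so for the second after the job is handed in, with the robot touching nothing.
It also fails if it takes over 72 s, if anything falls off the work surface, if the arm or the gripper's body presses on something with over 40 N, if the wrist force passes 120 N, or if a joint passes its speed limit or range.

## Working session

There is one attempt and no reset: what is moved stays moved. The work goes in short steps, Python scripts to look and compute and a tool call to move; the robot and the scene stay as the last step left them, time stands still between calls to the robot, and variables do not carry over. Pictures are saved under pics/ and viewed, about 8 in all and at most 12, crops included, and the job is handed in when it is done.

Besides the shell and the picture viewer there is one more tool, called by a JSON object that holds its "fn" and its "kwargs", one argument or row to a line. step_arm: Moves the arm, as the interface text tells. Its arguments: {"type":"object","properties":{"plan":{"type":"array"}},"required":["plan"]}

```bash
ls; mkdir -p pics
cat > h.py <<'E'
import numpy as np, cv2
from bench import robot, cams
from scipy.spatial.transform import Rotation as R
def snap(n):
    o=robot.get_obs(); s=cams.snapshot(n); return o,s
def save(s,fn): cv2.imwrite('pics/'+fn, cv2.cvtColor(s['frame'],cv2.COLOR_RGB2BGR))
def Rm(a):
    a=np.array(a,float)
    if a.shape==(3,3): return a
    return R.from_euler('xyz',a).as_matrix() if a.size==3 else R.from_quat(a).as_matrix()
def ray(o,s,px):
    K=s['camera_matrix']; u=(px[0]-K[0,2])/K[0,0]; v=(px[1]-K[1,2])/K[1,1]
    if 'origin' in s: return np.array(s['origin']), Rm(s['attitude'])@np.array([u,v,1])
    r=np.hypot(u,v); d=np.array([u/r*np.sin(r),v/r*np.sin(r),np.cos(r)]) if r>0 else np.array([0,0,1.])
    T=s['T_tool_cam']; Rt=Rm(o['ee_rot'])
    return np.array(o['tool_pos'])+Rt@T[:3,3], Rt@T[:3,:3]@d
def onz(o,s,px,z):
    c,d=ray(o,s,px); return c+d*(z-c[2])/d[2]
E
python3 - <<'E'
from h import *
for n in ['scene','side','wrist']:
    o,s=snap(n); save(s,n+'0.png')
    print(n,{k:(v.tolist() if hasattr(v,'tolist') else v) for k,v in s.items() if k!='frame'})
print(o)
a=[cv2.imread('pics/%s0.png'%n) for n in ('scene','side')]
E
```

```text
pics
scene {'camera_matrix': [[403.26390827015166, 0.0, 327.0317089498956], [0.0, 403.26390827015166, 199.49007206721643], [0.0, 0.0, 1.0]], 'origin': [0.9829426034827413, -0.365336705380159, 0.9595733333316203], 'attitude': [-2.441335929046425, -0.017997356469863668, 0.7979069134698802]}
side {'camera_matrix': [[372.56762147729455, 0.0, 320.67003529831624], [0.0, 372.56762147729455, 196.39433154115366], [0.0, 0.0, 1.0]], 'origin': [-0.03719092256094575, -0.46620133558463167, 0.7786029948627423], 'attitude': [-2.2582805173842004, 0.008821111594866649, -0.7406378926222483]}
wrist {'camera_matrix': [[309.70691628693146, 0.0, 321.1312447431877], [0.0, 309.70691628693146, 198.01531205702096], [0.0, 0.0, 1.0]], 'T_tool_cam': [[-0.00041938138584498105, -0.9609827173382055, -0.2766081002005021, 0.08038977262440054], [0.9999997553541514, -0.0002481643845497622, -0.000653992412017567, -0.0007113070823421275], [0.0005598311262714846, -0.27660830680172277, 0.960982586313297, -0.17933621172617126], [0.0, 0.0, 0.0, 1.0]]}
{'time': 0.1, 'joint_positions': array([ 1.06190538e+00,  8.78987599e-02,  1.37206614e+00, -1.35549220e-05,
        1.68356582e+00, -1.03089871e-01]), 'qvel': array([ 0.00072277, -0.00086987, -0.00391081,  0.00138746, -0.00034974,
        0.00116007]), 'joint_torque': array([ 1.80398583e-03, -3.41248906e+01, -3.03302407e+01,  7.18948245e-02,
        3.03803163e-02, -1.24592216e-04]), 'tool_pos': array([0.2168883 , 0.50491811, 0.2044303 ]), 'ee_rot': array([-3.13966348e+00, -1.86041692e-04,  2.73578989e+00]), 'wrist_force': array([0.65513762, 0.09069099, 0.37227351]), 'wrist_torque': array([-0.0572529 , -0.00116374, -0.01817282]), 'width': 0.09390612460598863}
```

View pics/scene0.png

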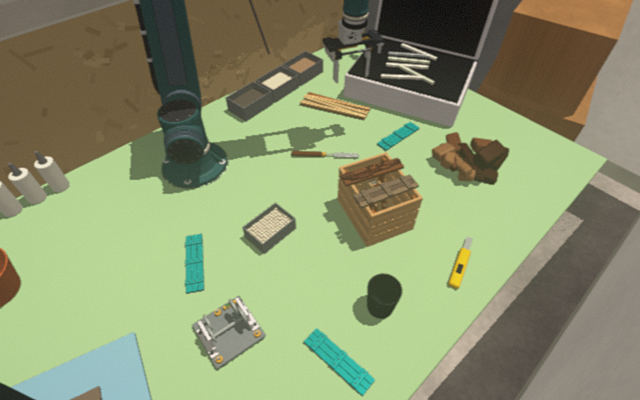

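View pics/side0.png

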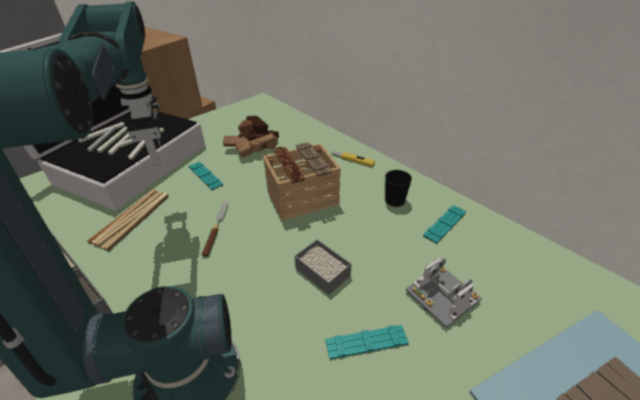

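The scene view shows the crate at about (380,195), with the bark (370,172) and planking (388,190) on top. The stand is at (229,330), cup (383,296), bead tray (270,228) and knife (325,154), with turquoise look-alikes around. The side view agrees.

Run:
```python
from h import *
o,s=snap('scene'); o2,s2=snap('side')
def p(n,a,z): print(n,np.round(onz(o,s,a,z)[:2],3))
p('bark',(371,172),.158);p('plank',(388,190),.156)
p('stand',(229,330),.01);p('cup top',(384,283),.095);p('tray',(270,225),.04);p('knife',(325,154),.01)
p('teal1',(195,262),.01);p('teal2',(338,360),.01);p('teal3',(398,136),.01);p('tray corner',(243,227),.05);p('traycorner',(295,225),.05)
for n,a in dict(bark=(289,163),plank=(315,157)).items(): print(n,onz(o2,s2,a,.157)[:2])
print('stand',onz(o2,s2,(443,293),.01)[:2])
a=cv2.resize(s['frame'][140:255,325:435],None,fx=5,fy=5,interpolation=cv2.INTER_CUBIC)[:,:,::-1]
b=cv2.resize(s['frame'][285:375,180:275],None,fx=5,fy=5,interpolation=cv2.INTER_CUBIC)[:,:,::-1]
c=cv2.resize(s2['frame'][245:335,395:490],None,fx=5,fy=5,interpolation=cv2.INTER_CUBIC)[:,:,::-1]
cv2.imwrite('pics/b1.png',np.hstack([b,c])[:, :])
```

```text
bark [0.522 0.274]
plank [0.596 0.259]
stand [ 0.554 -0.253]
cup top [0.753 0.071]
tray [0.396 0.005]
knife [0.272 0.342]
teal1 [ 0.335 -0.208]
teal2 [ 0.786 -0.114]
teal3 [0.384 0.597]
tray corner [ 0.357 -0.058]
traycorner [0.451 0.051]
bark [0.50612604 0.27490928]
plank [0.58352261 0.24621592]
stand [ 0.55664169 -0.25303558]
```

View pics/b1.png

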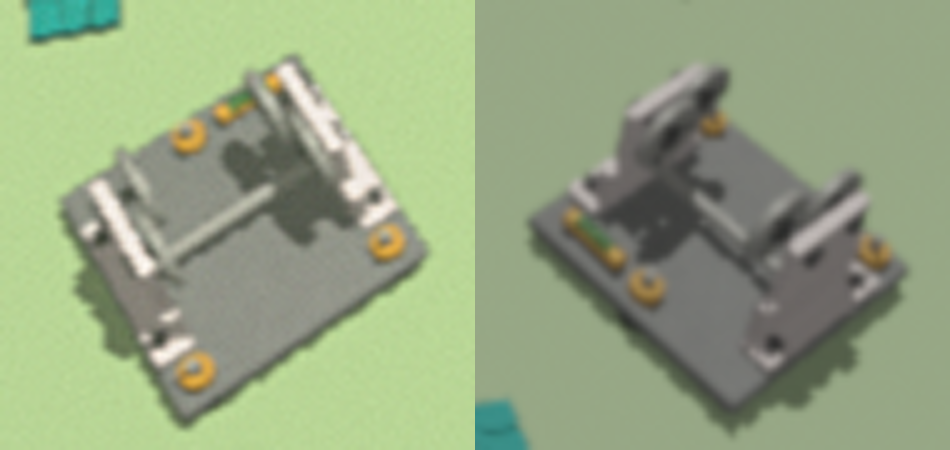

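{"fn": "step_arm", "kwargs": {
  "plan": [
    [[0,0,80,0,100],[20,-20,150,-0.12,100],[333,-285,150,-1.376,70],[333,-285,150,-1.376,70],[333,-285,150,-1.376,70],[333,-285,150,-1.376,70],[333,-285,150,-1.376,70],[333,-285,150,-1.376,70]]
  ]
}}

```text
time: 0.92
tool_pos: [0.4135, 0.3362, 0.3271]
ee_rot: [3.141, -0.0, 1.86]
wrist_force: [0.9, 0.9, 0.4]
width: 0.0656
```

The crops show the stand, with plate corners at about (65,205), (295,60), (425,255) and (185,420) in the left crop. The uprights are left and right, so the axle line runs roughly lower-left to upper-right.

{"fn": "step_arm", "kwargs": {
  "plan": [
    [[136,-116,30,-0.5,70],[136,-116,30,-0.5,70],[136,-116,30,-0.5,70],[136,-116,30,-0.5,70],[136,-116,30,-0.5,70],[136,-116,30,-0.5,70],[136,-116,30,-0.5,70]]
  ]
}}

```text
time: 1.5
tool_pos: [0.5485, 0.2216, 0.3561]
ee_rot: [-3.14, -0.0, 1.366]
wrist_force: [-0.5, 0.5, 0.3]
width: 0.0658
```

Run:
```python
from h import *
o,s=snap('wrist'); save(s,'w1.png'); print(o['tool_pos'],o['ee_rot'],o['width'],o['time'])
so,ss=snap('scene')
pts=[(65,205),(295,60),(425,255),(185,420)]
P=np.array([onz(so,ss,(180+x/5,285+y/5),.008)[:2] for x,y in pts]); print(P,P.mean(0))
print(np.linalg.norm(np.roll(P,-1,0)-P,axis=1), np.degrees([np.arctan2(*(d[::-1])) for d in np.roll(P,-1,0)-P]))
```

```text
[0.54849992 0.22163153 0.35611801] [-3.14000536e+00 -3.43399307e-05  1.36601439e+00] 0.06575089086554045 1.5
[[ 0.48451791 -0.30957718]
 [ 0.49927788 -0.18368441]
 [ 0.62463423 -0.1994782 ]
 [ 0.60910853 -0.32550099]] [ 0.55438464 -0.2545602 ]
[0.12675507 0.12634738 0.12697555 0.12560411] [ 83.31303405  -7.18092399 -97.0233116  172.71656876]
```

View pics/w1.png

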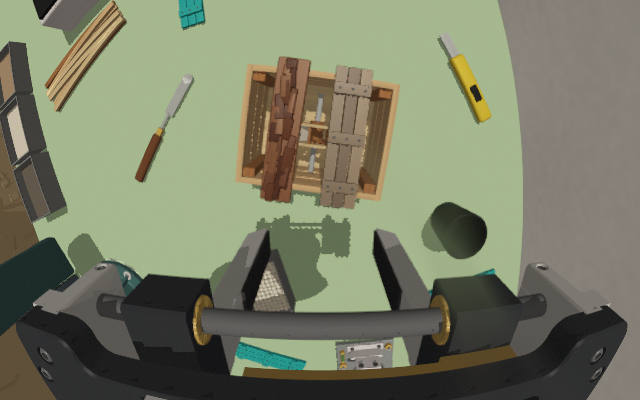

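The wrist view shows the bark with corners (278,57), (310,60), (294,202), (262,198). The planking corners are (337,66), (373,70), (357,208), (320,205), and the crate rim corners are (250,65), (399,84), (382,199), (236,182). Part of the wheel shows between them at about (315,135).

Run:
```python
from h import *
o,s=snap('wrist')
for n,q,z in [('bark',[(278,57),(310,60),(294,202),(262,198)],.156),('plank',[(337,66),(373,70),(357,208),(320,205)],.154),('crate',[(250,65),(399,84),(382,199),(236,182)],.142)]:
    P=np.array([onz(o,s,p,z)[:2] for p in q]); d=np.roll(P,-1,0)-P
    print(n,P.mean(0).round(4),np.linalg.norm(d,axis=1).round(3),np.degrees(np.arctan2(d[:,1],d[:,0])).round(1))
print(robot.get_obs()['tool_pos'])
```

```text
bark [0.5154 0.2874] [0.039 0.18  0.042 0.179] [ -18.7 -108.5  161.1   70.6]
plank [0.5879 0.2619] [0.044 0.177 0.048 0.177] [ -16.4 -107.   163.5   71.7]
crate [0.5523 0.2764] [0.191 0.154 0.197 0.155] [ -19.  -108.2  161.5   69.6]
[0.54715512 0.22315474 0.35690919]
```

{"fn": "step_arm", "kwargs": {
  "plan": [
    [[-32,64,-150,-0.127,68],[-32,64,-150,-0.127,68],[-32,64,-150,-0.127,68],[-32,64,-150,-0.127,68],[-32,64,-150,-0.127,68],[-32,64,-150,-0.127,68]]
  ]
}}

```text
time: 2.15
tool_pos: [0.5133, 0.2864, 0.204]
ee_rot: [-3.137, 0.005, 1.243]
wrist_force: [0.5, 0.7, 0.0]
width: 0.0637
```

Run:
```python
from h import *
o,s=snap('wrist'); save(s,'w2.png'); print(o['tool_pos'],o['ee_rot'],o['width'],o['time'])
```

```text
[0.51329121 0.28643729 0.20395854] [-3.13685841  0.00492139  1.24301229] 0.06369246815724275 2.15
```

View pics/w2.png

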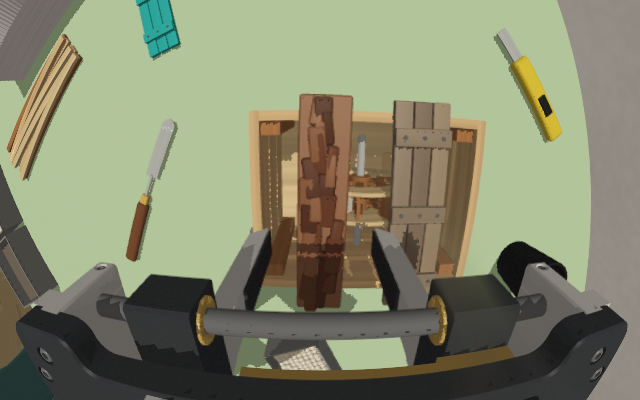

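The bark sits centred between the fingers. Its ends are at rows 95 and 308 and its edges at columns 298 and 347. The planking is clear of the right finger.

Run:
```python
from h import *
o,s=snap('wrist')
for n,q,z in [('bark',[(299,95),(352,96),(343,308),(297,307)],.156),('crate',[(250,111),(486,122),(463,287)],.142),('plank',[(394,101),(450,104)],.154)]:
    P=np.array([onz(o,s,p,z)[:2] for p in q]); d=np.roll(P,-1,0)-P
    print(n,P.mean(0).round(4),np.linalg.norm(d,axis=1).round(3),np.degrees(np.arctan2(d[:,1],d[:,0])).round(1));
    if n=='crate': print('centre',(P[0]+P[2])/2)
    if n=='plank': print('centre',P.mean(0)+.09*np.array([np.sin(np.radians(-18.5)),-np.cos(np.radians(-18.5))]))
o=robot.get_obs();print(o['tool_pos'],o['ee_rot'])
```

```text
bark [0.5175 0.2867] [0.039 0.182 0.042 0.182] [ -19.8 -109.8  159.5   69.3]
crate [0.5966 0.2852] [0.199 0.162 0.259] [ -19.9 -108.7  121.4]
centre [0.55672096 0.27098522]
plank [0.6191 0.3455] [0.046 0.046] [-18. 162.]
centre [0.59058647 0.26019915]
[0.51760906 0.28649653 0.21041124] [ 3.13684462 -0.00346599  1.24002055]
```

{"fn": "step_arm", "kwargs": {
  "plan": [
    [[0,0,-35,-0.01,68],[0,0,-60,-0.01,68],[0,0,-71,-0.01,68],[0,0,-71,-0.01,68],[0,0,-71,-0.01,20],[0,0,-71,-0.01,20],[0,0,-71,-0.01,20],[0,0,-71,-0.01,20]]
  ]
}}

```text
time: 2.92
tool_pos: [0.5176, 0.2863, 0.1382]
ee_rot: [3.139, -0.003, 1.229]
wrist_force: [-0.4, -0.5, 1.9]
width: 0.0419
```

{"fn": "step_arm", "kwargs": {
  "plan": [
    [[0,0,0,0,20],[0,0,20,0,20],[0,0,55,0,20],[0,0,55,0,20]]
  ]
}}

```text
time: 3.25
tool_pos: [0.5193, 0.287, 0.1981]
ee_rot: [3.133, -0.008, 1.229]
wrist_force: [1.5, -0.9, 0.8]
width: 0.0418
```

{"fn": "step_arm", "kwargs": {
  "plan": [
    [[3,-36,0,0,20],[6,-77,0,0,20],[8,-118,0,0,20],[10,-159,0,0,20],[11,-200,0,0,20],[12,-240,0,0,20],[12,-277,-5,0,20],[12,-287,-45,0,20]]
  ]
}}

```text
time: 3.92
tool_pos: [0.5336, -0.007, 0.1535]
ee_rot: [3.123, -0.001, 1.224]
wrist_force: [2.3, 0.6, 0.6]
width: 0.0422
```

{"fn": "step_arm", "kwargs": {
  "plan": [
    [[0,0,-40,0,20],[0,0,-80,0,20],[0,0,-115,0,20],[0,0,-135,0,20],[0,0,-142,0,20],[0,0,-142,0,20],[0,0,-142,0,20]]
  ]
}}

```text
time: 4.5
tool_pos: [0.529, -0.0013, 0.0042]
ee_rot: [3.14, -0.0, 1.229]
wrist_force: [1.2, -0.2, -0.7]
width: 0.0415
```

{"fn": "step_arm", "kwargs": {
  "plan": [
    [[0,0,-2,0,20],[0,0,-2,0,20],[0,0,-2,0,66],[0,0,-2,0,66],[0,0,-2,0,66],[0,0,30,0,66],[0,0,70,0,66],[0,0,110,0,66]]
  ]
}}

```text
time: 5.17
tool_pos: [0.5273, -0.0012, 0.114]
ee_rot: [-3.139, 0.001, 1.229]
wrist_force: [1.1, 0.1, 0.3]
width: 0.0621
```

{"fn": "step_arm", "kwargs": {
  "plan": [
    [[0,0,40,0,68],[0,0,80,0,68],[30,130,95,0,68],[60,260,95,0.02,68],[60,260,95,0.02,68],[60,260,95,0.02,68],[60,260,95,0.02,68],[60,260,95,0.02,68]]
  ]
}}

```text
time: 5.83
tool_pos: [0.5847, 0.2439, 0.2084]
ee_rot: [3.141, -0.0, 1.249]
wrist_force: [-0.1, -0.0, 0.5]
width: 0.064
```

{"fn": "step_arm", "kwargs": {
  "plan": [
    [[2,0,0,0,68],[2,0,0,0,68],[2,0,0,0,68],[2,0,0,0,68]]
  ]
}}

```text
time: 6.17
tool_pos: [0.5865, 0.2406, 0.2081]
ee_rot: [3.141, 0.001, 1.247]
wrist_force: [0.0, 0.1, 0.1]
width: 0.0636
```

Run:
```python
from h import *
o,s=snap('wrist'); save(s,'w3.png'); print(o['tool_pos'],o['ee_rot'],o['width'],o['time'])
```

```text
[0.58649435 0.24055645 0.20806365] [3.14139634e+00 5.47869774e-04 1.24735829e+00] 0.06359497061104973 6.1667
```

View pics/w3.png

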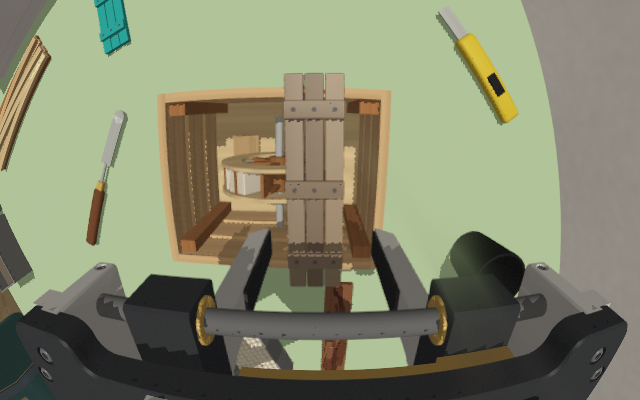

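The planking has its top end at row 73 (columns 285 to 344) and its bottom end at row 286 (columns 291 to 338). The wheel and its pale plaster show at left (240,180), and the bark lies on the bench at (337,310).

Run:
```python
from h import *
o,s=snap('wrist')
for n,q,z in [('plank',[(285,73),(344,73),(338,286),(291,286)],.154),('crate',[(159,96),(390,91),(373,267),(175,263)],.142)]:
    P=np.array([onz(o,s,p,z)[:2] for p in q]); d=np.roll(P,-1,0)-P
    print(n,P.mean(0).round(4),np.linalg.norm(d,axis=1).round(3),np.degrees(np.arctan2(d[:,1],d[:,0])).round(1))
print(o['tool_pos'])
```

```text
plank [0.5882 0.2613] [0.044 0.177 0.042 0.178] [ -18.9 -109.3  161.7   71.5]
crate [0.5511 0.2746] [0.193 0.153 0.189 0.157] [ -19.4 -111.4  161.6   70.2]
[0.58656403 0.2403112  0.20828117]
```

{"fn": "step_arm", "kwargs": {
  "plan": [
    [[2,21,-25,-0.005,68],[2,21,-50,-0.005,68],[2,21,-64,-0.005,68],[2,21,-64,-0.005,68],[2,21,-64,-0.005,20],[2,21,-64,-0.005,20],[2,21,-64,-0.005,20],[2,21,-64,-0.005,20]]
  ]
}}

```text
time: 6.93
tool_pos: [0.5896, 0.2627, 0.1464]
ee_rot: [3.138, -0.002, 1.243]
wrist_force: [-0.7, -0.9, 2.9]
width: 0.0456
```

{"fn": "step_arm", "kwargs": {
  "plan": [
    [[0,0,0,0,20],[0,0,20,0,20],[0,0,55,0,20],[5,-35,55,0,20],[10,-75,55,0,20],[15,-115,55,0,20],[20,-155,55,0,20],[25,-195,55,0,20]]
  ]
}}

```text
time: 7.6
tool_pos: [0.6136, 0.0664, 0.1994]
ee_rot: [3.141, -0.0, 1.245]
wrist_force: [0.3, -0.6, -0.8]
width: 0.0459
```

{"fn": "step_arm", "kwargs": {
  "plan": [
    [[5,-40,0,0,20],[11,-80,-10,0,20],[11,-96,-45,0,20],[11,-96,-85,0,20],[11,-96,-125,0,20],[11,-96,-160,0,20],[11,-96,-180,0,20],[11,-96,-188,0,20]]
  ]
}}

```text
time: 8.27
tool_pos: [0.6211, -0.0278, 0.0058]
ee_rot: [-3.133, 0.002, 1.244]
wrist_force: [-0.2, -0.2, -0.9]
width: 0.0455
```

{"fn": "step_arm", "kwargs": {
  "plan": [
    [[0,0,0,0,20],[0,0,0,0,20]]
  ]
}}

```text
time: 8.43
tool_pos: [0.6255, -0.0282, 0.0121]
ee_rot: [3.14, -0.0, 1.244]
wrist_force: [0.6, -0.4, 0.2]
width: 0.0455
```

{"fn": "step_arm", "kwargs": {
  "plan": [
    [[0,0,-7,0,20],[0,0,-7,0,20],[0,0,-7,0,20],[0,0,-7,0,66],[0,0,-7,0,66],[0,0,-7,0,66],[0,0,30,0,66],[0,0,70,0,66]]
  ]
}}

```text
time: 9.1
tool_pos: [0.6216, -0.0278, 0.0778]
ee_rot: [-3.133, 0.002, 1.244]
wrist_force: [1.0, -1.1, -0.0]
width: 0.0617
```

{"fn": "step_arm", "kwargs": {
  "plan": [
    [[0,0,40,0,66],[0,0,80,0.12,66],[-10,40,120,0.24,66],[-70,300,140,1.566,66],[-70,300,140,1.566,66],[-70,300,140,1.566,66],[-70,300,140,1.566,66],[-70,300,140,1.566,66]]
  ]
}}

```text
time: 9.77
tool_pos: [0.5699, 0.2043, 0.2139]
ee_rot: [3.14, 0.0, 2.115]
wrist_force: [0.5, 0.3, 0.6]
width: 0.062
```

{"fn": "step_arm", "kwargs": {
  "plan": [
    [[-18,70,0,0.695,66],[-18,70,0,0.695,66],[-18,70,0,0.695,66],[-18,70,0,0.695,66],[-18,70,0,0.695,66],[-18,70,0,0.695,66],[-18,70,0,0.695,66],[-18,70,0,0.695,66]]
  ]
}}

```text
time: 10.43
tool_pos: [0.5526, 0.2726, 0.2132]
ee_rot: [3.141, 0.0, 2.802]
wrist_force: [0.1, -0.2, 0.1]
width: 0.062
```

Run:
```python
from h import *
o,s=snap('wrist'); o,s=snap('wrist');save(s,'w4.png'); print(o['tool_pos'],o['ee_rot'],o['width'],o['time'])
```

```text
[0.55261186 0.27256728 0.21320201] [3.14129153e+00 1.95182051e-04 2.80194457e+00] 0.06185761454101439 10.4833
```

View pics/w4.png

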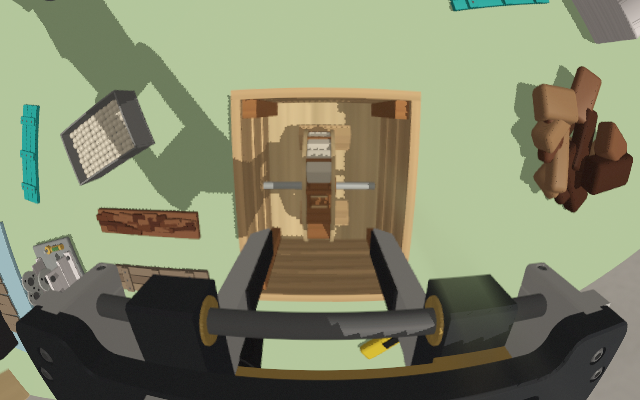

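The wheel rim spans columns 305 to 333 and the axle runs along row 185, from column 263 to 373. The plaster is at (318,147), and both lids lie flat on the bench.

Run:
```python
from h import *
o,s=snap('wrist')
def rep(n,q,z):
    P=np.array([onz(o,s,p,z)[:2] for p in q]); d=np.roll(P,-1,0)-P
    print(n,P.mean(0).round(4),np.linalg.norm(d,axis=1).round(3),np.degrees(np.arctan2(d[:,1],d[:,0])).round(1))
rep('axle',[(263,186),(373,185)],.07)
rep('crate',[(231,92),(420,92),(411,298),(238,298)],.142)
rep('rimtop',[(305,195),(333,195)],.13); 
# project expected top points
c,_=ray(o,s,(320,200)); print(o['tool_pos'],o['ee_rot'])
h=s['frame'][:,:,:].astype(int)
for r in (150,170,200,220,235): print(r,[''.join('%02x'%(v//1) for v in h[r,c])for c in range(298,342,2)])
```

```text
axle [0.5496 0.2689] [0.119 0.119] [  71. -109.]
crate [0.552  0.2757] [0.155 0.195 0.172 0.194] [  70.7  -17.  -109.6  157.9]
rimtop [0.5446 0.2724] [0.025 0.025] [  70.5 -109.5]
[0.55266069 0.2724762  0.21320395] [3.14132855e+00 2.36212997e-04 2.80209410e+00]
150 ['867151', '816d4c', '9c845d', 'b0996e', '9c875f', 'aca18d', 'b9af99', 'b9ae98', 'b9ae99', 'baaf99', 'c1b6a0', 'baaf9a', 'bab09a', 'bfb49f', 'bcb19b', 'b7ac97', '867b69', 'a79067', 'b29a71', 'cab181', 'ceb385', 'ccb283']
170 ['85704e', '857150', '887353', '897452', '736855', '877e6c', '887f6d', '877f6d', '887f6d', '887f6e', '88806e', '877e6c', '887f6d', '877e6c', '877e6c', '887f6e', '847b6a', '806d4f', '887351', '837050', '9a845e', '826f4f']
200 ['84704f', '826c4c', '816e4d', '7f6b4c', '66563b', '553620', '51351f', '573820', '583b24', '694529', '865a34', '774e2d', '583b23', '5d3d23', '6b472a', '674328', '805836', '7d6a4a', '7e6a4b', '927a56', '977e57', '987e58']
220 ['d4ba8a', '755d3f', '796545', '7d6b4b', '654c31', '583921', '593b23', '583920', '593921', '583720', '593922', '583920', '5a3b23', '593a23', '573921', '573921', '5b3f28', '7c6949', '826e4d', 'b79669', 'b8976a', 'b69669']
235 ['d4ba8b', 'd0b787', 'c8af80', 'b8a073', 'b9a074', '93653b', '97663d', '97653c', '97643b', '97643b', '97643b', '97643b', '96653b', '95643b', '96663c', '604025', '8a6f4d', 'baa275', 'c3ab7c', '85704f', '84704f', '816e4d']
```

{"fn": "step_arm", "kwargs": {
  "plan": [
    [[-3,-4,-40,0,66],[-3,-4,-80,0,66],[-3,-4,-100,0,66],[-3,-4,-104,0,66],[-3,-4,-104,0,66],[-3,-4,-104,0,66]]
  ]
}}

```text
time: 11.08
tool_pos: [0.5505, 0.2689, 0.1107]
ee_rot: [3.14, 0.002, 2.803]
wrist_force: [0.3, -0.3, -0.2]
width: 0.0621
```

{"fn": "step_arm", "kwargs": {
  "plan": [
    [[0,0,0,0,45],[0,0,0,0,20],[0,0,0,0,10],[0,0,0,0,10],[0,0,0,0,10]]
  ]
}}

```text
time: 11.5
tool_pos: [0.55, 0.2688, 0.1098]
ee_rot: [3.141, 0.001, 2.804]
wrist_force: [-0.1, 1.5, 0.9]
width: 0.0321
```

{"fn": "step_arm", "kwargs": {
  "plan": [
    [[0,0,0,0,10],[0,0,10,0,10],[0,0,30,0,10],[0,0,60,0,10],[0,0,95,0,10],[0,0,135,0,10],[0,0,165,0,10],[0,0,180,0,10]]
  ]
}}

```text
time: 12.17
tool_pos: [0.5504, 0.2688, 0.2952]
ee_rot: [3.137, 0.006, 2.804]
wrist_force: [0.5, -0.2, -1.1]
width: 0.0296
```

{"fn": "step_arm", "kwargs": {
  "plan": [
    [[0,0,0,0,10],[0,0,0,0,10],[0,0,0,0,10]]
  ]
}}

```text
time: 12.42
tool_pos: [0.549, 0.2683, 0.2868]
ee_rot: [-3.139, -0.003, 2.804]
wrist_force: [-0.8, -0.2, -2.4]
width: 0.0296
```

{"fn": "step_arm", "kwargs": {
  "plan": [
    [[0,-15,0,0,10],[0,-45,0,0,10],[0,-80,0,0.05,10],[0,-115,0,0.1,10],[2,-150,0,0.15,10],[3,-185,0,0.2,10],[4,-220,0,0.216,10],[5,-255,0,0.216,10]]
  ]
}}

```text
time: 13.08
tool_pos: [0.5531, 0.011, 0.2868]
ee_rot: [-3.141, -0.004, 3.02]
wrist_force: [0.5, 0.1, -2.0]
width: 0.03
```

{"fn": "step_arm", "kwargs": {
  "plan": [
    [[0,-35,0,0,10],[0,-70,0,0,10],[0,-105,0,0,10],[0,-140,0,0,10],[0,-175,0,0,10],[0,-210,0,0,10],[0,-245,0,0,10],[0,-268,0,0,10]]
  ]
}}

```text
time: 13.75
tool_pos: [0.5525, -0.2583, 0.2862]
ee_rot: [3.141, -0.005, 3.016]
wrist_force: [0.5, 0.7, -1.1]
width: 0.0296
```

{"fn": "step_arm", "kwargs": {
  "plan": [
    [[0,0,0,0,10],[0,0,0,0,10],[0,0,0,0,10],[0,0,0,0,10]]
  ]
}}

```text
time: 14.08
tool_pos: [0.5542, -0.2534, 0.2885]
ee_rot: [3.141, -0.001, 3.021]
wrist_force: [1.2, 0.1, -1.8]
width: 0.0296
```

Run:
```python
from h import *
o,s=snap('wrist'); o,s=snap('wrist');save(s,'w5.png'); print(o['tool_pos'],o['ee_rot'],o['width'],o['time'])
for n in ('scene','side'): save(snap(n)[1],n+'5.png')
cv2.imwrite('pics/v5.png',np.vstack([cv2.resize(cv2.imread('pics/w5.png')[60:400,100:560],None,fx=1.5,fy=1.5)]))
```

```text
[ 0.5544519 -0.2532417  0.2888617] [ 3.14107425e+00 -4.95037849e-04  3.02135429e+00] 0.030038340007432697 14.1333
```

View pics/v5.png

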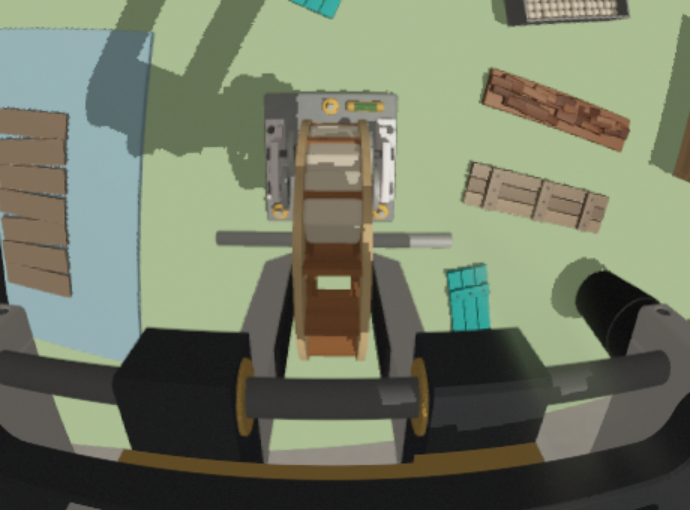

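The held wheel's axle is level, with crop ends at (217,239) and (451,240). The stand is behind it, with plate corners at (266,93), (397,94), (394,219) and (265,218). Both lids lie flat and well apart.

Run:
```python
from h import *
o,s=snap('wrist')
f=lambda q:[(100+x/1.5,60+y/1.5) for x,y in q]
def rep(n,q,z):
    P=np.array([onz(o,s,p,z)[:2] for p in f(q)]); d=np.roll(P,-1,0)-P
    print(n,P.mean(0).round(4),np.linalg.norm(d,axis=1).round(3),np.degrees(np.arctan2(d[:,1],d[:,0])).round(1))
for z in (.24,.248,.256): rep('axle',[(217,239),(451,240)],z)
rep('plate',[(266,93),(397,94),(394,219),(265,218)],.008)
so,ss=snap('scene'); 
# two views: refine stand with scene: upright top outlines from earlier crop b1 (scene): top faces z=.084
q=[(95,183),(150,272),(285,68),(345,190)]
P=np.array([onz(so,ss,(180+x/5,285+y/5),.084)[:2] for x,y in q]);print(P,P.mean(0))
print(o['tool_pos'],o['ee_rot'])
a=s['frame'][60:400,100:560]
cv2.imwrite('pics/st.png',cv2.resize(np.ascontiguousarray(s['frame'][115:215,255:385,::-1]),None,fx=6,fy=6,interpolation=cv2.INTER_CUBIC))
```

```text
axle [ 0.5581 -0.2534] [0.125 0.125] [ 82.8 -97.2]
axle [ 0.5551 -0.2531] [0.121 0.121] [ 82.8 -97.2]
axle [ 0.5522 -0.2528] [0.116 0.116] [ 82.8 -97.2]
plate [ 0.5543 -0.2557] [0.13  0.129 0.135 0.129] [ 82.6  -6.6 -97.4 170.9]
[[ 0.52478199 -0.29878211]
 [ 0.57607255 -0.30389436]
 [ 0.5379889  -0.20399277]
 [ 0.6050379  -0.21994441]] [ 0.56097034 -0.25665341]
[ 0.55475784 -0.2533738   0.28931357] [-3.14154871e+00  3.55820475e-04  3.02142647e+00]
```

View pics/st.png

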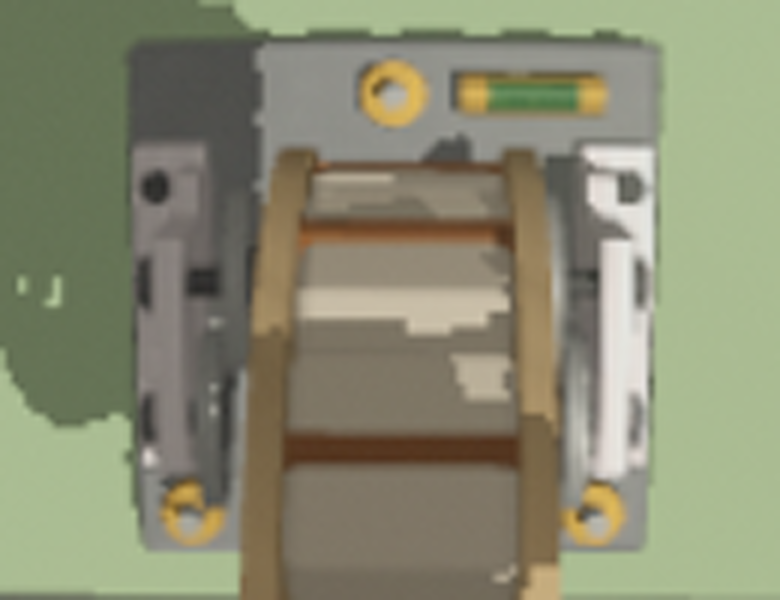

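The two methods agree on the stand centre (0.554, -0.255), and the axle is within 2.5 mm of it with matching angle. Next I lower the wheel.

{"fn": "step_arm", "kwargs": {
  "plan": [
    [[0,-2,-25,0,10],[0,-2,-55,0,10],[0,-2,-85,0,10],[0,-2,-115,0,10],[0,-2,-135,0,10],[0,-2,-145,0,10],[0,-2,-145,0,10],[0,-2,-145,0,10]]
  ]
}}

```text
time: 15.05
tool_pos: [0.5549, -0.2564, 0.1446]
ee_rot: [-3.141, 0.0, 3.02]
wrist_force: [1.1, -0.2, -1.3]
width: 0.0299
```

{"fn": "step_arm", "kwargs": {
  "plan": [
    [[0,0,0,0,10],[0,0,0,0,10],[0,0,0,0,10]]
  ]
}}

```text
time: 15.3
tool_pos: [0.5556, -0.2569, 0.1462]
ee_rot: [-3.14, 0.004, 3.02]
wrist_force: [-0.6, 0.2, -2.0]
width: 0.0299
```

Run:
```python
from h import *
o,s=snap('side'); c=s['frame'][200:350,360:510,::-1]
a=cv2.resize(np.ascontiguousarray(c),(400,400),interpolation=cv2.INTER_CUBIC)
o,s2=snap('scene'); c=s2['frame'][255:385,160:290,::-1]
b=cv2.resize(np.ascontiguousarray(c),(400,400),interpolation=cv2.INTER_CUBIC)
cv2.imwrite('pics/v6.png',np.hstack([a,b])); o=robot.get_obs(); print(o['tool_pos'],o['ee_rot'],o['wrist_force'])
```

```text
[ 0.55514687 -0.25674188  0.14536246] [-3.14079217e+00  2.11172783e-03  3.01980206e+00] [-0.17848553  0.12041793 -1.47205676]
```

View pics/v6.png

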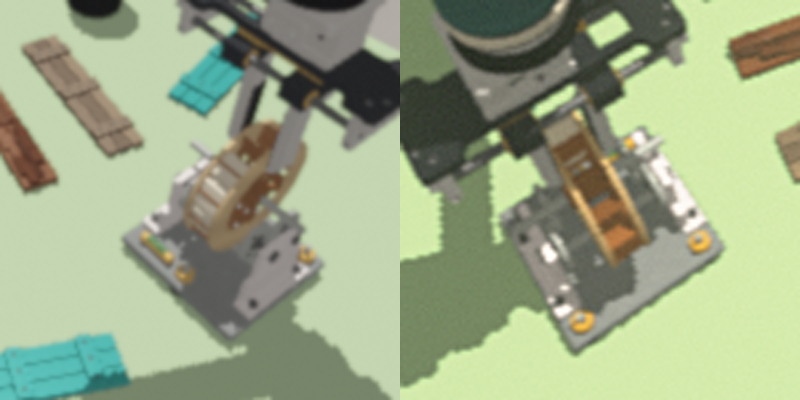

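The wheel hovers between the uprights with the axle just above the discs. Next I lower it in small steps, watching the force.

{"fn": "step_arm", "kwargs": {
  "plan": [
    [[0,1,-3,0,10],[0,1,-6,0,10],[0,1,-7,0,10],[0,1,-8,0,10],[0,1,-8,0,10],[0,1,-8,0,10]]
  ]
}}

```text
time: 15.9
tool_pos: [0.5546, -0.2554, 0.1358]
ee_rot: [3.141, -0.0, 3.02]
wrist_force: [0.4, 0.2, -2.0]
width: 0.03
```

{"fn": "step_arm", "kwargs": {
  "plan": [
    [[0,0,-1,0,10],[0,0,-2,0,10],[0,0,-2,0,10],[0,0,-2,0,10]]
  ]
}}

```text
time: 16.23
tool_pos: [0.5546, -0.2554, 0.135]
ee_rot: [-3.141, 0.001, 3.02]
wrist_force: [-2.3, 1.4, 2.5]
width: 0.0298
```

{"fn": "step_arm", "kwargs": {
  "plan": [
    [[0,0,0.5,0,38],[0,0,0.5,0,50],[0,0,0.5,0,60],[0,0,0.5,0,66],[0,0,0.5,0,66],[0,0,20,0,66],[0,0,55,0,66],[0,0,95,0,66]]
  ]
}}

```text
time: 16.9
tool_pos: [0.5532, -0.2547, 0.2267]
ee_rot: [3.139, -0.006, 3.02]
wrist_force: [0.8, 0.2, 0.8]
width: 0.062
```

{"fn": "step_arm", "kwargs": {
  "plan": [
    [[0,0,40,0,66],[0,0,80,0,66],[-30,80,110,0,66],[-60,160,110,0,66],[-60,160,110,0,66],[-60,160,110,0,66],[-60,160,110,0,66],[-60,160,110,0,66]]
  ]
}}

```text
time: 17.57
tool_pos: [0.4942, -0.0934, 0.341]
ee_rot: [-3.141, 0.004, 3.024]
wrist_force: [0.8, -0.6, 0.0]
width: 0.0618
```

{"fn": "step_arm", "kwargs": {
  "plan": [
    [[0,0,0,0,66],[0,0,0,0,66],[0,0,0,0,66],[0,0,0,0,66],[0,0,0,0,66],[0,0,0,0,66],[0,0,0,0,66],[0,0,0,0,66]]
  ]
}}

```text
time: 18.23
tool_pos: [0.4947, -0.0957, 0.3389]
ee_rot: [3.141, -0.0, 3.019]
wrist_force: [0.4, -0.7, -1.0]
width: 0.0619
```

{"fn": "step_arm", "kwargs": {
  "plan": [
    [[0,0,0,0,66],[0,0,0,0,66],[0,0,0,0,66],[0,0,0,0,66],[0,0,0,0,66],[0,0,0,0,66],[0,0,0,0,66],[0,0,0,0,66]]
  ]
}}

```text
time: 18.9
tool_pos: [0.4946, -0.0954, 0.339]
ee_rot: [3.142, 0.0, 3.02]
wrist_force: [0.2, 0.9, -0.8]
width: 0.0619
```

{"fn": "step_arm", "kwargs": {
  "plan": [
    [[0,0,0,0,66],[0,0,0,0,66],[0,0,0,0,66],[0,0,0,0,66],[0,0,0,0,66],[0,0,0,0,66],[0,0,0,0,66],[0,0,0,0,66]]
  ]
}}

```text
time: 19.57
tool_pos: [0.4946, -0.0954, 0.339]
ee_rot: [3.142, -0.0, 3.02]
wrist_force: [0.8, -0.3, 0.8]
width: 0.0622
```

{"fn": "step_arm", "kwargs": {
  "plan": [
    [[0,0,0,0,66],[0,0,0,0,66],[0,0,0,0,66],[0,0,0,0,66],[0,0,0,0,66],[0,0,0,0,66],[0,0,0,0,66],[0,0,0,0,66]]
  ]
}}

```text
time: 20.23
tool_pos: [0.4946, -0.0954, 0.339]
ee_rot: [3.141, -0.0, 3.02]
wrist_force: [0.6, -0.7, 0.2]
width: 0.0615
```

{"fn": "step_arm", "kwargs": {
  "plan": [
    [[0,0,0,0,66],[0,0,0,0,66],[0,0,0,0,66],[0,0,0,0,66],[0,0,0,0,66],[0,0,0,0,66],[0,0,0,0,66],[0,0,0,0,66]]
  ]
}}

```text
time: 20.9
tool_pos: [0.4946, -0.0954, 0.339]
ee_rot: [3.141, 0.0, 3.02]
wrist_force: [-0.2, 0.5, -0.3]
width: 0.062
```

{"fn": "step_arm", "kwargs": {
  "plan": [
    [[0,0,0,0,66],[0,0,0,0,66],[0,0,0,0,66],[0,0,0,0,66],[0,0,0,0,66],[0,0,0,0,66],[0,0,0,0,66],[0,0,0,0,66]]
  ]
}}

```text
time: 21.57
tool_pos: [0.4946, -0.0954, 0.339]
ee_rot: [3.142, 0.0, 3.02]
wrist_force: [0.4, -0.2, -0.3]
width: 0.0622
```

{"fn": "step_arm", "kwargs": {
  "plan": [
    [[0,0,0,0,66],[0,0,0,0,66],[0,0,0,0,66],[0,0,0,0,66],[0,0,0,0,66],[0,0,0,0,66],[0,0,0,0,66],[0,0,0,0,66]]
  ]
}}

```text
time: 22.23
tool_pos: [0.4946, -0.0954, 0.339]
ee_rot: [3.142, 0.0, 3.02]
wrist_force: [-0.4, -0.4, -0.0]
width: 0.062
```

Run:
```python
from h import *
def crop(s,x,y,w): return cv2.resize(np.ascontiguousarray(s['frame'][y:y+w,x:x+w,::-1]),(400,400),interpolation=cv2.INTER_CUBIC)
o,s=snap('side'); a=crop(s,360,200,150); o,s2=snap('scene'); b=crop(s2,160,255,130)
cv2.imwrite('pics/v7.png',np.hstack([a,b])); o=robot.get_obs(); print(o['tool_pos'],o['time'],o['width'])
for i in range(6): _,t=snap('side'); 
print('motion',np.abs(t['frame'][200:350,360:510].astype(int)-s['frame'][200:350,360:510]).mean())
```

```text
[ 0.49457711 -0.09541151  0.3390263 ] 22.3333 0.061865269547746085
motion 0.23232592592592594
```

View pics/v7.png

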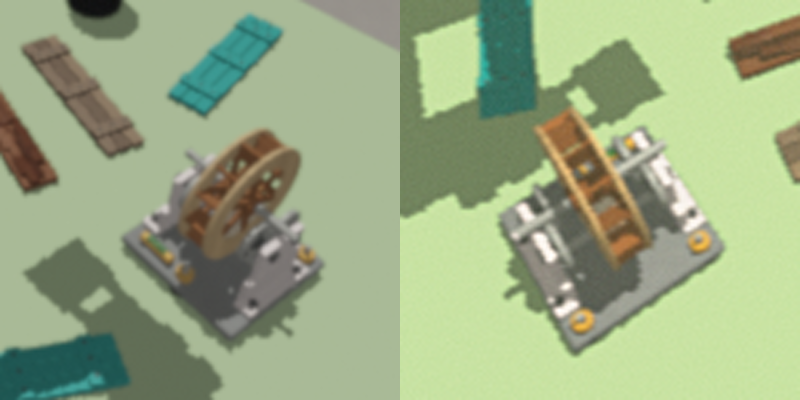

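The wheel sits on the discs between the uprights and the plaster has gone from the visible upper part, so it is at the bottom. I'll wait a little longer and confirm it is still and centred.

{"fn": "step_arm", "kwargs": {
  "plan": [
    [[-40,60,40,0,66],[-60,100,60,0,66],[-60,100,60,0,66],[-60,100,60,0,66],[-60,100,60,0,66],[-60,100,60,0,66],[-60,100,60,0,66],[-60,100,60,0,66]]
  ]
}}

```text
time: 23.3
tool_pos: [0.435, 0.0036, 0.3971]
ee_rot: [-3.141, -0.004, 3.018]
wrist_force: [0.7, -0.7, -0.3]
width: 0.0619
```

{"fn": "step_arm", "kwargs": {
  "plan": [
    [[0,0,0,0,66],[0,0,0,0,66],[0,0,0,0,66],[0,0,0,0,66],[0,0,0,0,66],[0,0,0,0,66],[0,0,0,0,66],[0,0,0,0,66]]
  ]
}}

```text
time: 23.97
tool_pos: [0.4346, 0.0046, 0.3991]
ee_rot: [3.142, 0.0, 3.02]
wrist_force: [-0.2, -0.4, 0.3]
width: 0.062
```

{"fn": "step_arm", "kwargs": {
  "plan": [
    [[0,0,0,0,66],[0,0,0,0,66],[0,0,0,0,66],[0,0,0,0,66],[0,0,0,0,66],[0,0,0,0,66],[0,0,0,0,66],[0,0,0,0,66]]
  ]
}}

```text
time: 24.63
tool_pos: [0.4346, 0.0046, 0.399]
ee_rot: [3.141, -0.0, 3.02]
wrist_force: [-0.0, 0.7, 0.3]
width: 0.062
```

Run:
```python
from h import *
def crop(s,x,y,w): return cv2.resize(np.ascontiguousarray(s['frame'][y:y+w,x:x+w,::-1]),(500,500),interpolation=cv2.INTER_CUBIC)
o,s=snap('side'); so,s2=snap('scene')
for i in range(16): _,t=snap('side')
d=np.abs(t['frame'].astype(int)-s['frame'])
print('motion wheel',d[235:300,420:480].mean(),'max',d[235:300,420:480].max(),'bg',d[330:390,200:300].mean())
g=lambda x,y:(160+(x-400)/400*130,255+y/400*130)
P=np.array([onz(so,s2,g(515,232),.095),onz(so,s2,g(663,145),.095)]); print(P,P.mean(0),np.linalg.norm(P[0]-P[1]))
ow,w=snap('wrist'); print(ow['time'])
cv2.imwrite('pics/v8.png',np.hstack([crop(t,410,225,80),cv2.resize(w['frame'][:,:,::-1],None,fx=.46,fy=1.25)]))
```

```text
motion wheel 0.3147863247863248 max 3 bg 0.3428888888888889
[[ 0.54528274 -0.31323623  0.095     ]
 [ 0.56416619 -0.19722694  0.095     ]] [ 0.55472446 -0.25523158  0.095     ] 0.11753612782109189
25.5333
```

View pics/v8.png

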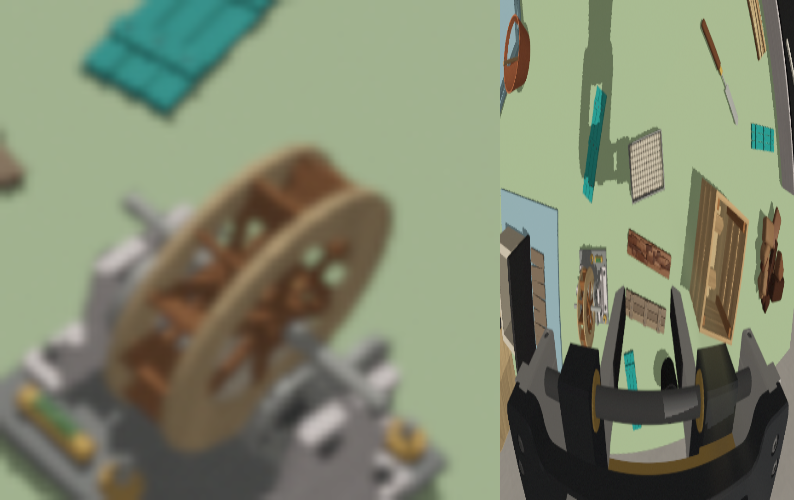

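The wheel is motionless: over 0.8 s the image difference is no more than background noise. Its axle is level, with the middle at (0.5547, -0.2552), on the stand centre. The plaster is out of sight at the bottom, and the crate is empty. The lids lie flat, and the cup, knife and tray are where they were.

```bash
python3 -c "
from bench import robot; print(robot.close_job())"
```

```text
the job is handed in; nothing more can be done
None
```

The wheel is resting on the balancing stand and the job was handed in at about 25.5 s. I laid the bark slab and then the planking flat on the bench between crate and stand. I then lifted the wheel out by the top of its rim, lowered its axle onto the four rollers, let go and backed the arm away.

**Last checks**
- **Position:** the axle's middle measures (0.555, -0.255), within about 1 mm of the stand's centre.
- **At rest:** the wheel showed no motion over 0.8 s, 8 s after I let go.
- **Heavy side:** no plaster shows in the upper or side buckets, so it must be at the bottom. I inferred this and did not see it directly.
- **Other items:** the cup, palette knife and bead tray are where they were, and the gripper touches nothing.

**Not ideal:** I let go of the bark about 6 mm above the bench, because the fingertips reached below its underside. It still landed flat. No check failed.

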